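# Set a board out for sawing and hold it

## Robot

A 6-joint arm with a two-finger parallel gripper is mounted at the origin on a cart in front of the work surface, level with it; the furniture and walls round the work are solid. World frame = base frame: x ahead of the robot, y to its left, z up, the work surface at z = 0. Lengths are in mm, angles in rad, forces in N, time in s.
With the tool pointing down it reaches from about 300 to 775 mm from the base axis. Payload 14.6 kg.
Tool frame: the origin (TCP) lies where the fingers leave the gripper's body, on its centre line; the fingertips stand 97 mm ahead of it and the grasp point (between the pads) lies ahead of it (grip_depth is the z of the grasp point in the tool frame, in mm); z points along the fingers, y is the line along which they close (so a half turn about z gives the same grasp; the last joint's range is limited). The gripper opens to 94 mm and grips with 3 to 60 N. Pads are 16 mm wide; open, the fingers measure 119 mm over their backs; the gripper's body (75 mm by 177 mm) begins 78 mm behind the grasp point.
Start: joints at [1.109, 0.3, 1.521, -0, 1.321, -0.067], TCP at [211.54, 507.682, 302.646] pointing down, gripper open.
Joint ranges: [-3.03, 3.03], [-0.79, 2.21], [0.23, 2.52], [-1.04, 4.18], [0, 3.07], [-2.55, 2.55]. Speed limits (rad/s): [2.22, 2.22, 2.57, 3.14, 3.14, 3.14].

## Interface

Orientations are given as [roll, pitch, yaw] about the fixed x, y, z axes, in that order (R = Rz(yaw) Ry(pitch) Rx(roll)).
In Python, from cell import read_state, camera, sign_off, regions_of, spot_point, grip_depth gives the robot as it stands. The module is installed in compiled form; this text tells all that it offers.
- The arm moves only by the tool send_rows, never from a script. Its argument "series" is a list of rows, each a list of 3 entries, a list of its own where there are three numbers: the shift along the world's x, y, z in mm, then the turn about the world's z in degrees, then the closure, from -1 (fully open) to 1 (shut), so that 0 is half open. A call has 1 to 12 rows; each row shifts and turns the commanded pose from where the row before left it; what a row does not reach is not made up. A row lasts 1/10 s, in which the tool goes at most 50 mm and 8.59 degrees, less where a joint would pass 70% of its speed; a pose out of reach is approached as far as the arm can. A call is refused whole if a number of a shift passes 50 or a number of a turn 8.59, either way. A call with a gripper value outside its range is refused whole. The fingers move at their own pace and stop on an object; "squeeze" is the grip in N (left out, the last holds). Time passes only in rows, so rows that do not move let the fingers close. It gives the time, the measured TCP pose, the force, the opening and the grip force at its end, in the units of the state.
- read_state(): the state, without advancing time (a new reading comes with each control period).
- camera(name): name is "side" or "top"; returns a dict with "color" (400x640x3 uint8, blue, green, red), "fx", "fy", "cx", "cy" (pixels), "camera_from_world" (4x4, takes a point from world to camera coordinates). Camera axes: x right, y down, z forward; pixel columns grow to the right and rows downward; lengths in mm; the calibration is good to about 2 mm. A picture is of the moment at which its call begins. There is no depth.
- sign_off(): hands the job in; it is judged then, once.
Trained networks look in a picture, given as the dict that the camera call returned (one of the last four; its "shot" number tells which), for a name from the list of things; names that differ only in an ending like _2 or _b are one class to them, and where a whole thing is asked for, a point or a joint stands for the part that bears it (a point fixed in the world has none). Each returns a list of dicts, best first, with "confidence" (0 to 1); they miss things now and then, are a little off and sometimes report something else, mostly with a low value. They report only what shows in the picture. A call takes as long as a camera call. They do not tell look-alikes from the thing itself.
- regions_of(thing, picture): "mask" (400x640 bool, what is visible of it).
- spot_point(thing, picture): "point" ([x, y, z] in mm, in the coordinates of the camera as it stood for that picture, good to about 4 mm: a listed point, or the origin of a listed thing).
The state is a dict: "clock": time; "joints": joint angles; "qd": joint speeds; "effort": joint torques, N m; "eef_pos": TCP position; "eef_rot": TCP orientation; "wrist_force": force on the tool from outside, world axes, zero at the start; "moment": the same for the moment, N m; "finger_gap": finger opening in mm; "finger_force": force on a finger pad.
Only numpy, scipy, OpenCV 4.12 (cv2) and the standard library are available. Lean on these libraries where they do the work, as an engineer would, in place of code of your own. Each camera call takes 0.05 s, during which the arm holds its last target. There are 200 camera calls.

## Task

This old shelf board is to be sawn through at the pencil line on its masking tape to make a spice shelf: first take the spice jar that has toppled over on it and stand it upright on the worktop, clear of the board. Then slide the board (do not lift it) out over the worktop's front edge until the pencil line is parallel to the edge and about a centimetre beyond it, so that the saw will miss the worktop. More than half of the board then hangs over, so keep hold of its rear part, flat on the worktop so that it cannot tip, and finish while still holding it; leave the saw, pencil, scissors and the other jars alone.

Things in the scene. Friction and masses are not known exactly. Their poses are not given: they have to be found in the camera images.
- jar_center (a point): Centre of the toppled round spice jar, 42 mm in diameter, 96 mm long with its fixed cap, 0.08 to 0.16 kg. z runs from base to cap: level at the start, cap to the robot's left (within 0.65 rad of +y). It lies across the board, centre 39 mm above the worktop; standing, its centre is 48 mm up. The worktop is free for 0.15 m left of the board, from the front edge to x = 0.60.
- board_center (a point): Centre of the loose pine board, 320 x 60 x 18 mm (x, y, z), about 0.2 kg, flat on the worktop, front end jutting over the edge; centre 9 mm above the worktop. x runs along it to its rear end (away from the robot), z up. The long sides are plain, free to grip, 60 mm apart. Its weight is even: it tips once this centre passes the edge unless held.
- line_center (a point): Middle of the pencil line on the board's top face. The 2 mm line runs straight across the board (along its y) in the middle of a 25 mm strip of masking tape, 18 to 42 mm from the board's centre towards its rear end, differently each time; it is fixed to the board.
- worktop_edge (a point): A point on the top front edge of the worktop, at worktop height. The edge runs straight along the world's y axis; the worktop lies on its +x side, and there is nothing under the board on its -x side.
- saw: Small saw lying on the worktop at the right of the board, 330 mm long, blade flat. Leave it. Origin where the blade meets the handle.
- scissors: Kitchen scissors lying flat and shut, 87 x 199 x 9 mm, well to the left of the board. Leave them. Origin at the middle of the underside.
- pencil: Pencil, 136 mm long, 7 mm thick, lying well to the left of the board. Leave it. Origin at the middle of its underside.
- jar_b: Another spice jar, standing upright towards the back, 45 mm in diameter, 106 mm tall. Leave it. Origin at the centre of its underside.
Not all that is in view belongs to the job. There is more than one size of the part that bears jar_center; the job needs the smaller.

How it is judged:
By the outcome, as a careful person would: the job done as asked, in the order asked, and still so for the second after the job is handed in, while the arm keeps its last pose, push and grip.
It also fails if it takes over 54 s, if anything falls off the work surface, if the arm or the gripper's body presses on something with over 40 N, if the wrist force passes 120 N, or if a joint passes its speed limit or range.

## Working session

There is one attempt and no reset: what is moved stays moved. The work goes in short steps, Python scripts to look and compute and a tool call to move; the robot and the scene stay as the last step left them, time stands still between calls to the robot, and variables do not carry over. Pictures are saved under pics/ and viewed, at most 10 in all, crops included, and the job is handed in when it is done.

Besides the shell and the picture viewer there is one more tool, called after ">>>" by a JSON object that holds its "method" and its "body", one argument or row to a line. send_rows: Moves the arm, as the interface text tells. Its arguments: {"type":"object","properties":{"series":{"type":"array"},"squeeze":{"type":"number"}},"required":["series"]}

```bash
mkdir -p pics
cat > h.py <<'E'
import numpy as np, cv2
from cell import *
def world(pic,p):
    T=np.linalg.inv(np.array(pic["camera_from_world"])); return (T@np.r_[p,1])[:3]
def ray(pic,u,v,z):
    T=np.linalg.inv(np.array(pic["camera_from_world"])); d=T[:3,:3]@[(u-pic["cx"])/pic["fx"],(v-pic["cy"])/pic["fy"],1]
    o=T[:3,3]; return o+d*(z-o[2])/d[2]
def pix(pic,p):
    c=(np.array(pic["camera_from_world"])@np.r_[p,1])[:3]; return np.array([pic["fx"]*c[0]/c[2]+pic["cx"],pic["fy"]*c[1]/c[2]+pic["cy"]])
E
python3 - <<'E'
from h import *
print(grip_depth, read_state())
ims=[]
for n in("top","side"):
    p=camera(n); ims.append(p["color"])
    print(n,"cam",world(p,[0,0,0]).round())
    for t in("jar_center","board_center","line_center","worktop_edge","saw","jar_b"):
        for r in spot_point(t,p):
            w=world(p,r["point"]); print(t,round(r["confidence"],2),w.round(),pix(p,w).round())
    for r in regions_of("jar_center",p):
        ys,xs=np.nonzero(r["mask"]); print("mask",round(r["confidence"],2),len(xs),cv2.minAreaRect(np.c_[xs,ys].astype(np.float32)))
cv2.imwrite("pics/t.png",ims[0]);cv2.imwrite("pics/s.png",ims[1])
E
```

```text
78.39999999999999 {'clock': 0.0, 'joints': array([ 1.10936591e+00,  3.00476388e-01,  1.52158049e+00, -2.94637558e-05,
        1.32067372e+00, -6.66152265e-02]), 'qd': array([-8.49214672e-04, -2.20872688e-04, -9.33552389e-06, -1.09993312e-03,
        9.13752029e-05,  3.47123974e-04]), 'effort': array([-7.10666809e-04, -5.31784666e+01, -3.52735770e+01,  7.07986252e-02,
        2.43898766e-02, -5.03134046e-06]), 'eef_pos': array([211.5006038 , 507.55004348, 302.08360931]), 'eef_rot': array([-3.14045533e+00, -4.72734111e-05,  2.74678475e+00]), 'wrist_force': array([ 0.41462272, -0.19646099, -0.64515903]), 'moment': array([0.02436592, 0.0209742 , 0.02821675]), 'finger_force': 0.0, 'finger_gap': 94.1893305638521}
top cam [ 378. -187. 1137.]
jar_center 0.79 [ 519. -656.   30.] [480. 203.]
jar_center 0.78 [ 490. -316.   37.] [369. 214.]
jar_center 0.53 [591. 255.   0.] [189. 188.]
board_center 0.79 [ 453. -316.   11.] [369. 227.]
line_center 0.45 [ 478. -313.   16.] [368. 219.]
worktop_edge 0.79 [ 381. -271.   -0.] [355. 251.]
saw 0.62 [ 511. -493.   12.] [425. 207.]
jar_b 0.55 [ 710. -138. 
[... 213 characters left out ...]
.43527603149414), 73.3007583618164)
side cam [  157. -1397.   718.]
jar_center 0.76 [ 495. -312.   41.] [311. 227.]
jar_center 0.66 [ 517. -656.   33.] [368. 308.]
board_center 0.16 [450. 166.   3.] [259. 172.]
line_center 0.65 [ 478. -314.   17.] [305. 236.]
worktop_edge 0.16 [447. 167.   3.] [258. 172.]
saw 0.77 [ 513. -494.   11.] [340. 274.]
saw 0.48 [447. 165.   3.] [258. 173.]
jar_b 0.85 [ 710. -138.    2.] [360. 201.]
jar_b 0.64 [ 477. -315.   15.] [305. 237.]
mask 0.6 1917 ((369.63104248046875, 311.2275695800781), (68.18034362792969, 32.05556106567383), 41.6335334777832)
mask 0.56 534 ((309.4071044921875, 229.106201171875), (34.806671142578125, 18.061840057373047), 41.18592834472656)
```

View pics/t.png

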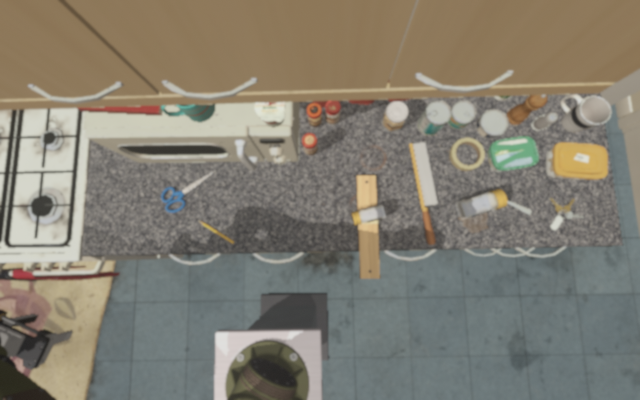

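View pics/s.png

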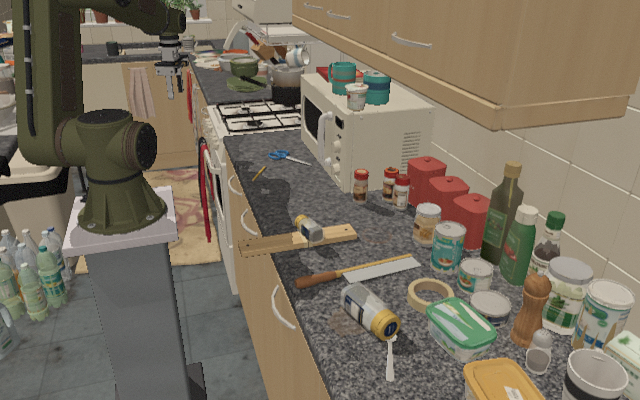

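Candidates for the jar: the small one lying on the board at top (369,214), the large one lying right of the saw at (481,203), and the upright jars at about (310,140), (315,112) and (333,108). I choose the one across the board and check it in a crop.

Run:
```python
from h import *
p=camera("top")
c=p["color"][165:290,340:400]; b=cv2.resize(c,None,fx=4.6,fy=4.6,interpolation=cv2.INTER_CUBIC)
q=camera("side"); d=q["color"][200:270,225:365]; d=cv2.resize(d,None,fx=3.5,fy=3.5,interpolation=cv2.INTER_CUBIC)
im=np.zeros((580,780,3),np.uint8); im[:b.shape[0],:b.shape[1]]=b; im[:d.shape[0],285:285+d.shape[1]]=d
cv2.imwrite("pics/crop.png",im)
for pic,n in((p,"top"),(q,"side")):
    m=regions_of("jar_center",pic)
    for r in m:
        ys,xs=np.nonzero(r["mask"])
        if 290<xs.mean()<390:
            pc,(_),a=cv2.minAreaRect(np.c_[xs,ys].astype(np.float32)); 
            bx=cv2.boxPoints(cv2.minAreaRect(np.c_[xs,ys].astype(np.float32)))
            print(n,"jar box@39",[ray(pic,*u,39)[:2].round() for u in bx])
    m=regions_of("board_center",pic)
    for r in m[:2]:
        ys,xs=np.nonzero(r["mask"]); rc=cv2.minAreaRect(np.c_[xs,ys].astype(np.float32))
        print(n,"board",round(r["confidence"],2),rc,[ray(pic,*u,18)[:2].round() for u in cv2.boxPoints(rc)])
```

```text
top jar box@39 [array([ 498., -261.]), array([ 520., -357.]), array([ 479., -366.]), array([ 457., -270.])]
top board 0.86 ((368.1861877441406, 226.99366760253906), (102.5512466430664, 19.988515853881836), 88.05851745605469) [array([ 615., -283.]), array([ 615., -346.]), array([ 299., -343.]), array([ 298., -283.])]
side jar box@39 [array([ 451., -270.]), array([ 504., -211.]), array([ 527., -357.]), array([ 477., -405.])]
side jar box@39 [array([ 453., -614.]), array([ 532., -549.]), array([ 569., -726.]), array([ 498., -773.])]
side board 0.69 ((296.6905822753906, 240.78997802734375), (19.52672004699707, 119.62222290039062), 81.59663391113281) [array([ 296., -279.]), array([ 634., -285.]), array([ 603., -382.]), array([ 288., -371.])]
```

View pics/crop.png

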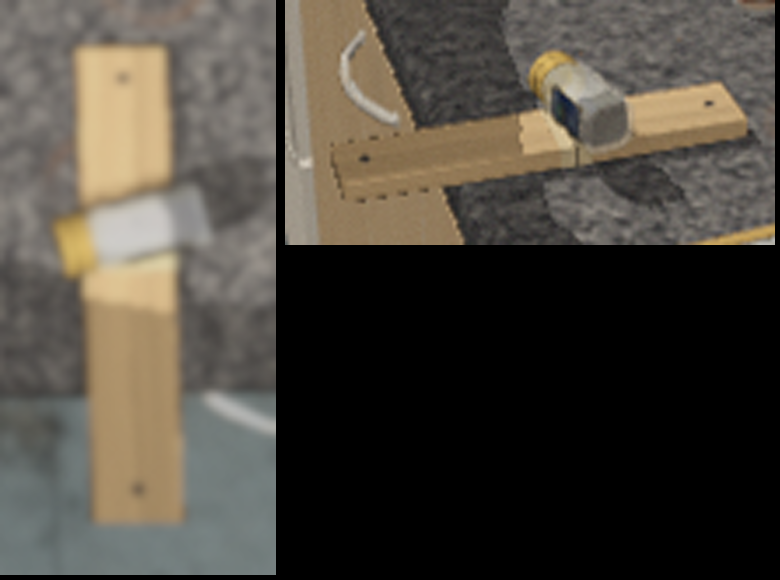

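The picture shows the small jar with its yellow cap at the left (crop (75,245), +y) and its base at the right, with the tape partly under it. Centre is about (490,-314), with the axis 13° from +y. The board runs nearly along x.

>>> {"method": "send_rows", "body": {
  "series": [
    [[14,-40,0],-7.8,-1],
    [[14,-40,0],-7.8,-1],
    [[14,-40,0],-7.8,-1],
    [[14,-40,0],-7.8,-1],
    [[14,-40,0],-7.8,-1],
    [[14,-40,0],-7.8,-1],
    [[14,-40,0],-7.8,-1],
    [[14,-40,0],0,-1],
    [[14,-40,0],0,-1],
    [[14,-40,0],0,-1],
    [[14,-40,0],0,-1],
    [[14,-40,0],0,-1]
  ],
  "squeeze": 4
}}

```text
clock: 2.3
eef_pos: [379.7, 25.9, 303.0]
eef_rot: [3.141, 0.0, 1.794]
wrist_force: [0.8, 0.2, 0.0]
finger_gap: 94.2
finger_force: 0.0
```

>>> {"method": "send_rows", "body": {
  "series": [
    [[14,-40,0],0,-1],
    [[14,-40,0],0,-1],
    [[14,-40,0],0,-1],
    [[14,-40,0],0,-1],
    [[14,-40,0],0,-1],
    [[14,-40,-10],0,-1],
    [[14,-40,-20],0,-1],
    [[7,-35,-33],0,-1],
    [[0,0,-40],0,-1],
    [[0,0,0],0,-1],
    [[0,0,0],0,-1],
    [[0,0,0],0,-1]
  ]
}}

```text
clock: 3.5
eef_pos: [485.2, -287.1, 202.2]
eef_rot: [3.139, 0.002, 1.795]
wrist_force: [0.2, 0.1, 0.2]
finger_gap: 93.8
finger_force: 0.0
```

Run:
```python
from h import *
s=read_state(); print(s["eef_pos"],s["eef_rot"],s["wrist_force"],s["clock"])
```

```text
[ 485.23807225 -287.14392996  202.15056715] [3.13936516e+00 2.34147991e-03 1.79463593e+00] [0.22700734 0.06397025 0.18385525] 3.5
```

>>> {"method": "send_rows", "body": {
  "series": [
    [[0,0,-30],0,-1],
    [[0,0,-25],0,-1],
    [[0,0,-15],0,-1],
    [[0,0,-13],0,-1],
    [[0,0,0],0,-1],
    [[0,0,0],0,0.5],
    [[0,0,0],0,0.5],
    [[0,0,0],0,0.5],
    [[0,0,0],0,0.5],
    [[0,0,0],0,0.5],
    [[0,0,0],0,0.5]
  ],
  "squeeze": 5
}}

```text
clock: 4.6
eef_pos: [484.5, -287.3, 116.7]
eef_rot: [3.142, -0.0, 1.794]
wrist_force: [-0.2, -0.3, 0.1]
finger_gap: 49.6
finger_force: 0.0
```

>>> {"method": "send_rows", "body": {
  "series": [
    [[0,0,0],0,0.8],
    [[0,0,0],0,0.8],
    [[0,0,0],0,0.8],
    [[0,0,0],0,0.8],
    [[0,0,0],0,0.8]
  ]
}}

```text
clock: 5.1
eef_pos: [484.6, -287.3, 116.7]
eef_rot: [3.142, 0.0, 1.794]
wrist_force: [-0.2, 0.4, -0.2]
finger_gap: 40.9
finger_force: 5.0
```

>>> {"method": "send_rows", "body": {
  "series": [
    [[0,0,8],0,0.8],
    [[0,0,10],0,0.8],
    [[0,0,10],0,0.8],
    [[0,0,10],0,0.8],
    [[0,0,10],0,0.8],
    [[0,0,10],0,0.8],
    [[0,0,10],0,0.8],
    [[0,0,10],0,0.8],
    [[0,0,0],0,0.8],
    [[0,0,0],0,0.8],
    [[0,0,0],0,0.8]
  ]
}}

```text
clock: 6.2
eef_pos: [484.4, -287.2, 194.1]
eef_rot: [-3.141, -0.001, 1.794]
wrist_force: [0.6, -0.2, -1.9]
finger_gap: 41.2
finger_force: 5.0
```

Run:
```python
from h import *
s=read_state(); print(s["eef_pos"],s["wrist_force"],s["moment"],s["finger_gap"],s["finger_force"])
q=camera("side"); d=q["color"][140:280,225:385]; cv2.imwrite("pics/lift.png",cv2.resize(d,None,fx=4,fy=4,interpolation=cv2.INTER_CUBIC))
```

```text
[ 484.37105364 -287.20733188  194.08363612] [ 0.62234737 -0.21459025 -1.88500796] [-0.04401973  0.04933082 -0.00054531] 41.20096862683988 5.0005626062556985
```

View pics/lift.png

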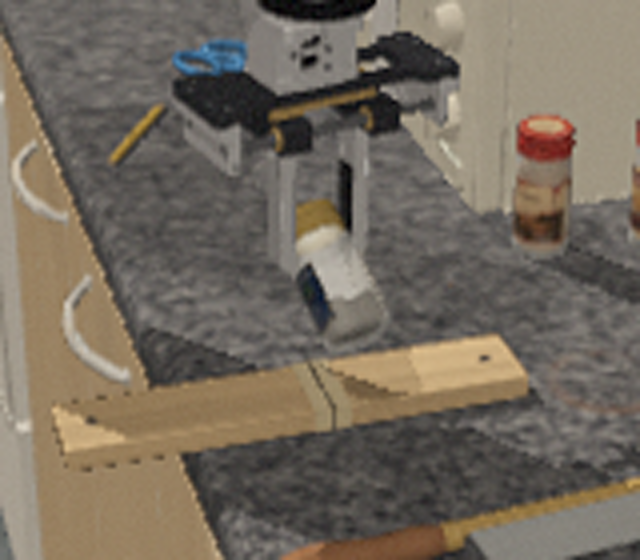

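The jar hangs base down toward the camera but still tilted by friction (pads at lift crop (320,220), base (355,320)). I loosen the grip to 3 N so it swings further, while moving left over free worktop.

>>> {"method": "send_rows", "body": {
  "series": [
    [[0,0,10],0,0.8],
    [[0,0,10],0,0.8],
    [[0,0,0],0,0.8],
    [[0,20,0],0,0.8],
    [[0,30,0],0,0.8],
    [[0,30,0],0,0.8],
    [[0,17,0],0,0.8],
    [[0,0,0],0,0.8],
    [[0,0,0],0,0.8],
    [[0,0,0],0,0.8],
    [[0,0,0],0,0.8],
    [[0,0,0],0,0.8]
  ],
  "squeeze": 3
}}

```text
clock: 7.45
eef_pos: [484.5, -190.9, 214.5]
eef_rot: [-3.141, -0.0, 1.793]
wrist_force: [-0.4, -0.8, -0.8]
finger_gap: 41.2
finger_force: 3.0
```

```bash
cat > tilt.py <<'E'
from h import *
s=read_state(); print(s["eef_pos"],s["wrist_force"],s["moment"],s["finger_gap"],s["finger_force"])
g=s["eef_pos"]-[0,0,78.4]
for n in ("side","top"):
    q=camera(n); print(n,"grasp pix",pix(q,g).round(1))
    for r in spot_point("jar_center",q):
        w=world(q,r["point"])
        if np.linalg.norm(w-g)<120: print("centre-grasp",round(r["confidence"],2),(w-g).round())
    for r in regions_of("jar_center",q):
        ys,xs=np.nonzero(r["mask"])
        if np.hypot(xs.mean()-pix(q,g)[0],ys.mean()-pix(q,g)[1])<40: print("mask",len(xs),cv2.minAreaRect(np.c_[xs,ys].astype(np.float32)))
    if n=="side":
        u,v=pix(q,g).astype(int); import sys
        cv2.imwrite(sys.argv[1],cv2.resize(q["color"][v-60:v+60,u-60:u+60],None,fx=4,fy=4,interpolation=cv2.INTER_CUBIC))
E
python3 tilt.py pics/l2.png
```

```text
[ 484.46104927 -190.90205374  214.54189112] [-0.36933429 -0.75317579 -0.84468481] [-0.1142463   0.04335729  0.02200135] 41.220043416008984 2.999959923326969
side grasp pix [294.8 178. ]
centre-grasp 0.65 [ -1.  10. -28.]
mask 491 ((293.0, 187.5), (35.0, 16.0), 90.0)
top grasp pix [328.2 213.8]
```

View pics/l2.png

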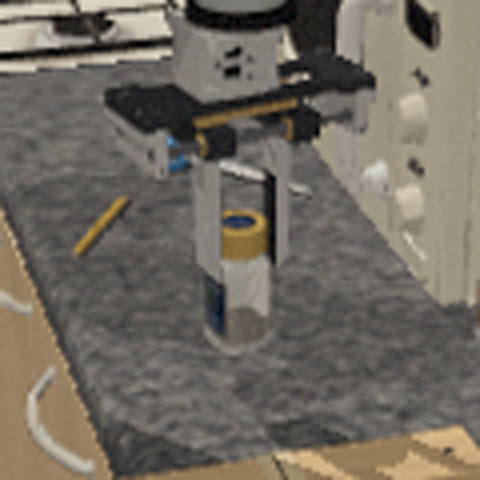

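The jar now hangs nearly upright, cap at crop (243,232) and base at (237,335). I lower it to the worktop.

>>> {"method": "send_rows", "body": {
  "series": [
    [[0,0,-20],0,0.8],
    [[0,0,-20],0,0.8],
    [[0,0,-10],0,0.8],
    [[0,0,-4],0,0.8],
    [[0,0,0],0,0.8],
    [[0,0,-2],0,0.8],
    [[0,0,0],0,0.8]
  ]
}}

```text
clock: 8.45
eef_pos: [484.9, -190.4, 159.4]
eef_rot: [3.14, 0.001, 1.794]
wrist_force: [1.0, 0.5, 0.5]
finger_gap: 40.8
finger_force: 3.0
```

>>> {"method": "send_rows", "body": {
  "series": [
    [[0,0,-2],0,0.8],
    [[0,0,0],0,0.8]
  ]
}}

```text
clock: 8.65
eef_pos: [484.8, -190.4, 157.0]
eef_rot: [3.141, 0.001, 1.794]
wrist_force: [-0.5, 0.6, 4.4]
finger_gap: 41.2
finger_force: 3.0
```

>>> {"method": "send_rows", "body": {
  "series": [
    [[0,0,-2],0,0.8],
    [[0,0,0],0,0.8]
  ]
}}

```text
clock: 8.85
eef_pos: [484.8, -190.4, 154.7]
eef_rot: [3.141, 0.0, 1.794]
wrist_force: [3.0, 0.8, 3.4]
finger_gap: 41.0
finger_force: 3.0
```

>>> {"method": "send_rows", "body": {
  "series": [
    [[0,0,0],0,0],
    [[0,0,0],0,0],
    [[0,0,0],0,-0.4],
    [[0,0,0],0,-0.6],
    [[0,0,0],0,-0.6]
  ]
}}

```text
clock: 9.35
eef_pos: [484.5, -190.3, 154.5]
eef_rot: [-3.141, -0.0, 1.794]
wrist_force: [0.6, 0.1, 0.1]
finger_gap: 67.2
finger_force: 0.0
```

```bash
python3 tilt.py pics/l3.png
```

```text
[ 484.4834317  -190.29835148  154.5402901 ] [0.61971959 0.1279571  0.12613793] [-0.07422237  0.00133835  0.01563788] 67.2082035652161 0.0
side grasp pix [295.  196.8]
centre-grasp 0.62 [  1.  10. -21.]
mask 528 ((293.0, 204.0), (34.0, 16.0), 90.0)
top grasp pix [328.  215.9]
```

View pics/l3.png

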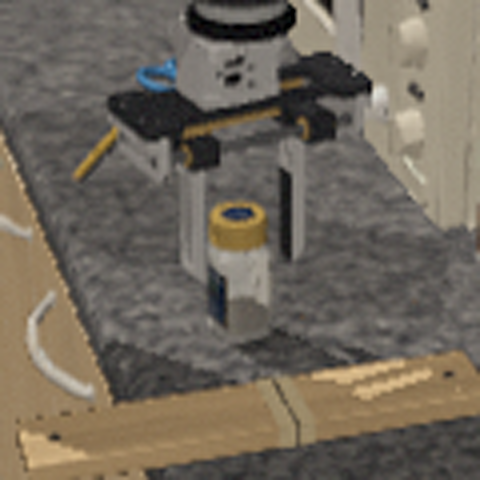

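The jar stands upright, cap at crop (238,225), base (240,322). I rise and turn, then measure the board and line.

>>> {"method": "send_rows", "body": {
  "series": [
    [[0,0,25],0,-0.8],
    [[0,0,30],0,-1],
    [[0,0,30],0,-1],
    [[0,0,10],-8.5,-1],
    [[0,0,0],-8.5,-1],
    [[0,0,0],-8.5,-1],
    [[0,0,0],-8.5,-1],
    [[0,0,0],-8.5,-1],
    [[0,0,0],-8.5,-1],
    [[0,0,0],-8.5,-1],
    [[0,0,0],-8.5,-1],
    [[0,0,0],-8.5,-1]
  ]
}}

```text
clock: 10.85
eef_pos: [484.5, -190.3, 249.6]
eef_rot: [-3.142, 0.0, 0.453]
wrist_force: [-0.8, 0.3, 0.6]
finger_gap: 93.8
finger_force: 0.0
```

>>> {"method": "send_rows", "body": {
  "series": [
    [[0,0,0],-8.5,-1],
    [[0,0,0],-8.5,-1],
    [[0,0,0],-8.5,-1],
    [[0,0,0],0,-1]
  ]
}}

```text
clock: 11.25
eef_pos: [484.5, -190.3, 249.6]
eef_rot: [-3.142, 0.0, 0.011]
wrist_force: [1.4, 0.6, 0.7]
finger_gap: 94.1
finger_force: 0.0
```

```bash
cat > meas.py <<'E'
from h import *
import sys
s=read_state(); print(s["clock"],s["eef_pos"],s["eef_rot"])
for n in("top","side"):
    p=camera(n)
    for t in("jar_center","board_center","line_center","worktop_edge"):
        for r in spot_point(t,p):
            if r["confidence"]>.3: print(n,t,round(r["confidence"],2),world(p,r["point"]).round())
    for r in regions_of("board_center",p)[:1]:
        m=r["mask"].astype(np.uint8); c=max(cv2.findContours(m,0,2)[0],key=cv2.contourArea)
        ap=cv2.approxPolyDP(c,4,True)[:,0]; print(n,"board",[(tuple(a),ray(p,*a,18)[:2].round()) for a in ap])
    # worktop edge / line candidates
    for y in (-400,-240): print(n,"x=381 edge pix",pix(p,[381,y,0]).round(1))
    a=pix(p,[440,-314,18]); u,v=a.astype(int)
    b=cv2.resize(p["color"][v-60:v+60,u-60:u+60],None,fx=5,fy=5,interpolation=cv2.INTER_CUBIC)
    cv2.imwrite(f"pics/{sys.argv[1]}_{n}.png",b); print("crop origin",u-60,v-60,"scale5")
E
python3 meas.py m1
```

```text
11.25 [ 484.51097737 -190.3032916   249.62880771] [-3.14156817e+00  6.39872936e-05  1.10914472e-02]
top jar_center 0.97 [ 522. -657.   31.]
top jar_center 0.56 [ 483. -184.   49.]
top board_center 0.69 [ 458. -313.    9.]
top line_center 0.58 [ 481. -311.   14.]
top worktop_edge 0.81 [ 384. -270.   -1.]
top x=381 edge pix [396.4 250.2]
top x=381 edge pix [344.7 251.2]
crop origin 308 171 scale5
side jar_center 0.91 [ 486. -180.   55.]
side jar_center 0.78 [ 518. -659.   28.]
side board_center 0.75 [ 461. -313.   11.]
side line_center 0.5 [ 477. -314.   18.]
side board [((np.int32(356), np.int32(234)), array([ 614., -345.])), ((np.int32(346), np.int32(224)), array([ 607., -286.])), ((np.int32(243), np.int32(240)), array([ 313., -285.])), ((np.int32(238), np.int32(246)), array([ 296., -310.])), ((np.int32(245), np.int32(257)), array([ 304., -366.])), ((np.int32(354), np.int32(239)), array([ 600., -367.]))]
side x=381 edge pix [278.1 265.2]
side x=381 edge pix [264.5 233.5]
crop origin 231 178 scale5
```

View pics/m1_top.png

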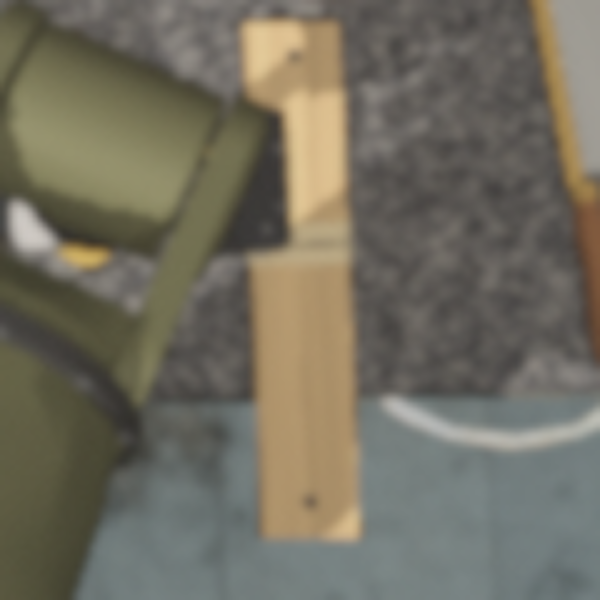

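Run:
```python
from h import *
p=camera("top")
f=lambda x,y,z:ray(p,308+(x-2)/5,171+(y-2)/5,z)[:2].round(1)
for k in((243,20),(340,19),(262,540),(360,540),(300,242),(345,240)): print(k,f(*k,18))
for k in((200,401),(400,398)): print("edge",f(*k,0))
# subpixel edge via gradient on clear columns
g=cv2.cvtColor(p["color"],cv2.COLOR_BGR2GRAY).astype(float); hs=p["color"].astype(float); d=hs[:,:,0]-hs[:,:,2]
for c in(345,350,390,395,400):
    col=cv2.GaussianBlur(d,(5,3),0)[240:262,c]; k=np.argmax(np.diff(col)); print(c,240+k+.5,ray(p,c,240+k+.5,0)[:2].round(1))
```

```text
(243, 20) [ 619.4 -282.6]
(340, 19) [ 618.5 -343.7]
(262, 540) [ 298.2 -282.9]
(360, 540) [ 297.2 -341.9]
(300, 242) [ 478.1 -312.9]
(345, 240) [ 478.8 -340.8]
edge [ 382.  -249.1]
edge [ 381.5 -372.9]
345 260.5 [ 352.5 -240.1]
350 250.5 [ 382.8 -256.5]
390 249.5 [ 383.5 -380.5]
395 249.5 [ 383.2 -395.9]
400 259.5 [ 352.4 -409.7]
```

View pics/m1_side.png

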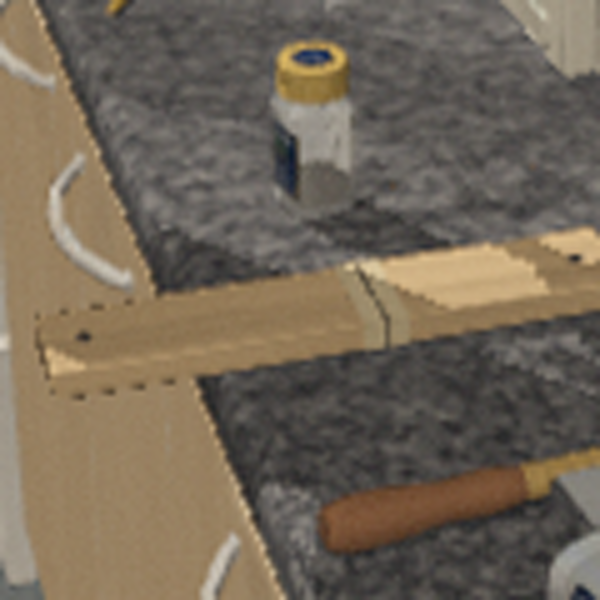

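Both views agree: the jar stands clear, the board is aligned within 0.3°, line x≈478.5, edge x≈382.5 and board centre (458,-313). The required slide is about -106 mm. I grip the rear at x≈563.

>>> {"method": "send_rows", "body": {
  "series": [
    [[19,-30,0],-0.6,-1],
    [[20,-31,0],0,-1],
    [[20,-31,0],0,-1],
    [[20,-31,0],0,-1],
    [[0,0,-40],0,-1],
    [[0,0,-40],0,-1],
    [[0,0,-35],0,-1],
    [[0,0,-20],0,-1],
    [[0,0,-12],0,-1],
    [[0,0,0],0,-1],
    [[0,0,0],0,-1]
  ]
}}

```text
clock: 13.0
eef_pos: [563.9, -313.6, 103.8]
eef_rot: [3.141, -0.001, 0.003]
wrist_force: [0.5, -0.0, 0.2]
finger_gap: 94.0
finger_force: 0.0
```

>>> {"method": "send_rows", "body": {
  "series": [
    [[0,0,-3],0,-1],
    [[0,0,0],0,0.6],
    [[0,0,0],0,0.6],
    [[0,0,0],0,0.6],
    [[0,0,0],0,0.6],
    [[0,0,0],0,0.6],
    [[0,0,0],0,0.6],
    [[0,0,0],0,0.6]
  ],
  "squeeze": 25
}}

```text
clock: 13.8
eef_pos: [563.6, -313.3, 99.8]
eef_rot: [3.141, -0.0, 0.003]
wrist_force: [-0.5, -0.5, 2.0]
finger_gap: 59.8
finger_force: 25.0
```

>>> {"method": "send_rows", "body": {
  "series": [
    [[0,0,0],0,0.6],
    [[-5,0,0],0,0.6],
    [[-10,0,0],0,0.6],
    [[-10,0,0],0,0.6],
    [[-10,0,0],0,0.6],
    [[-10,0,0],0,0.6],
    [[-10,0,0],0,0.6],
    [[-10,0,0],0,0.6],
    [[-10,0,0],0,0.6],
    [[-10,0,0],0,0.6],
    [[-10,0,0],0,0.6],
    [[-5,0,0],0,0.6]
  ],
  "squeeze": 35
}}

```text
clock: 15.0
eef_pos: [462.6, -313.4, 99.7]
eef_rot: [-3.142, 0.0, 0.003]
wrist_force: [2.2, -0.7, 1.8]
finger_gap: 59.8
finger_force: 35.0
```

```bash
python3 meas.py m2
```

```text
15.0 [ 462.64439053 -313.37478917   99.72726699] [-3.14155928e+00  6.54306208e-05  2.81637795e-03]
top jar_center 0.82 [ 520. -657.   26.]
top jar_center 0.5 [ 485. -185.   48.]
top board [((np.int32(379), np.int32(280)), array([ 293., -340.])), ((np.int32(371), np.int32(313)), array([ 198., -312.])), ((np.int32(381), np.int32(311)), array([ 203., -342.]))]
top x=381 edge pix [396.4 250.2]
top x=381 edge pix [344.7 251.2]
crop origin 308 171 scale5
side jar_center 0.76 [ 520. -659.   29.]
side jar_center 0.52 [ 484. -181.   53.]
side board_center 0.94 [ 360. -313.   10.]
side line_center 0.73 [ 377. -313.   16.]
side board [((np.int32(297), np.int32(233)), array([ 461., -293.])), ((np.int32(201), np.int32(247)), array([ 203., -287.])), ((np.int32(201), np.int32(261)), array([ 196., -351.])), ((np.int32(297), np.int32(248)), array([ 441., -365.]))]
side x=381 edge pix [278.1 265.2]
side x=381 edge pix [264.5 233.5]
crop origin 231 178 scale5
```

View pics/m2_side.png

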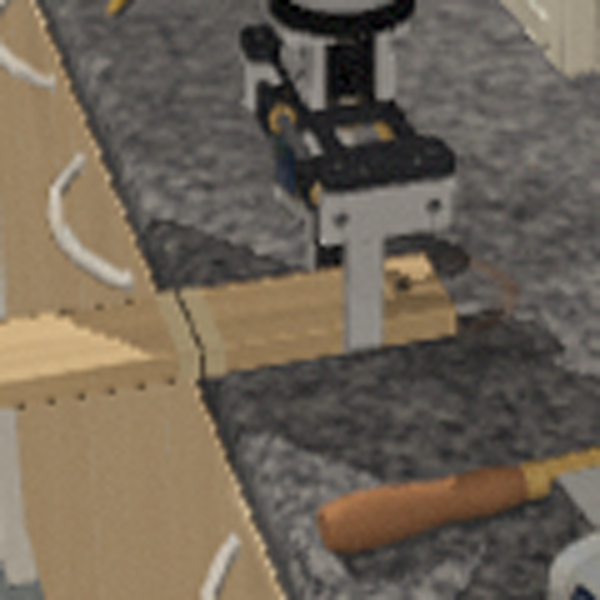

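View pics/m2_top.png

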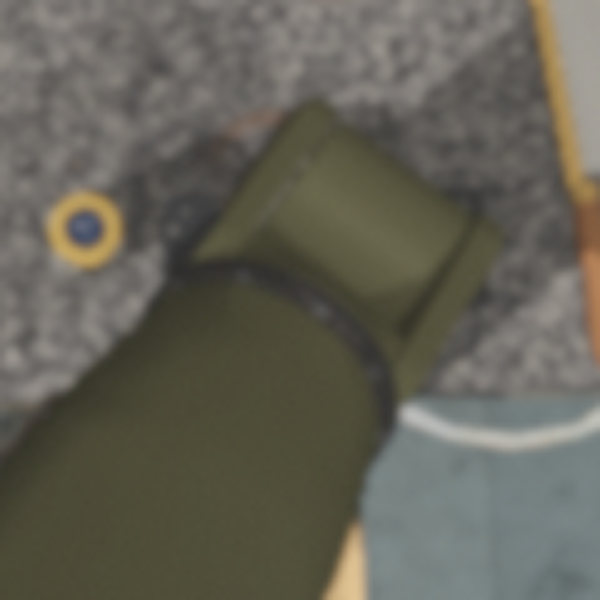

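```bash
python3 - <<'E'
from h import *
p=camera("side")
f=lambda x,y,z:ray(p,231+(x-2)/5,178+(y-2)/5,z)[:2].round(1)
print("line top",f(180,293,18),f(203,350,18),"line bottom",f(203,378,0))
print("edge",[f(*k,0) for k in((80,110),(110,180),(157,290),(212,403),(240,480),(285,590))])
print("before: line",f(358,267,18),f(388,317,18),"bottom",f(388,346,0))
E
cat > /dev/null
```

```text
line top [ 377.8 -284.5] [ 377.  -343.1] line bottom [ 376.6 -342.1]
edge [array([370.9, -21.8]), array([ 371.3, -117.4]), array([ 371.9, -249. ]), array([ 375.8, -366. ]), array([ 373.6, -435.2]), array([ 373.1, -524.1])]
before: line [ 477.8 -286.6] [ 478.7 -340.6] bottom [ 478.5 -341.2]
```

>>> {"method": "send_rows", "body": {
  "series": [
    [[-3,0,0],0,0.6],
    [[-2.5,0,0],0,0.6],
    [[0,0,0],0,0.6],
    [[0,0,0],0,0.6],
    [[0,0,0],0,0.6]
  ]
}}

```text
clock: 16.15
eef_pos: [458.0, -313.4, 99.7]
eef_rot: [3.142, 0.0, 0.003]
wrist_force: [-0.3, -0.0, 5.6]
finger_gap: 59.6
finger_force: 35.0
```

Run:
```python
from h import *
print(read_state()["eef_pos"])
xs=np.arange(355,402,3)
for n,ys in(("side",np.r_[-240:-100:2,-540:-400:2]),("top",np.r_[-420:-375:2])):
    p=camera(n); im=p["color"].astype(np.float32); print(n)
    for x in xs:
        uv=np.array([pix(p,[x,y,0]) for y in ys],np.float32)
        print(x,cv2.remap(im,uv[:,:1],uv[:,1:],1).mean((0,1)).round())
    for t in("board_center","line_center","worktop_edge"):
        for r in spot_point(t,p)[:1]: print(t,round(r["confidence"],2),world(p,r["point"]).round(1))
```

```text
[ 458.00815453 -313.35740195   99.72896496]
side
355 [105. 134. 154.]
358 [104. 133. 154.]
361 [101. 131. 153.]
364 [ 98. 129. 152.]
367 [102. 134. 157.]
370 [106. 137. 159.]
373 [73. 84. 94.]
376 [65. 67. 69.]
379 [77. 79. 82.]
382 [86. 90. 93.]
385 [89. 92. 95.]
388 [ 93.  96. 100.]
391 [ 96. 100. 103.]
394 [ 94.  98. 102.]
397 [93. 96. 99.]
400 [87. 92. 97.]
board_center 0.68 [ 356.  -313.5   12.6]
line_center 0.63 [ 374.1 -313.8   18. ]
worktop_edge 0.41 [450.7 165.8   1.2]
top
355 [145. 149. 143.]
358 [155. 158. 154.]
361 [159. 163. 160.]
364 [159. 162. 158.]
367 [154. 157. 152.]
370 [146. 148. 142.]
373 [135. 137. 130.]
376 [122. 125. 118.]
379 [109. 114. 108.]
382 [ 96. 102.  99.]
385 [89. 96. 97.]
388 [ 89.  98. 101.]
391 [ 90. 101. 103.]
394 [ 90. 102. 105.]
397 [ 89. 101. 104.]
400 [ 86.  99. 101.]
```

>>> {"method": "send_rows", "body": {
  "series": [
    [[-1.5,0,0],0,0.6],
    [[0,0,0],0,0.6],
    [[0,0,0],0,0.6],
    [[0,0,0],0,0.6],
    [[0,0,0],0,0.6]
  ]
}}

```text
clock: 17.05
eef_pos: [456.6, -313.3, 99.7]
eef_rot: [3.141, -0.0, 0.003]
wrist_force: [2.8, 0.3, 5.8]
finger_gap: 59.6
finger_force: 35.0
```

Run:
```python
from h import *
s=read_state(); print(s["clock"],s["eef_pos"],s["eef_rot"],s["wrist_force"],s["moment"],s["finger_gap"])
p=camera("side")
for t in("board_center","line_center","jar_center"):
    for r in spot_point(t,p): print(t,round(r["confidence"],2),world(p,r["point"]).round(1))
```

```text
17.05 [ 456.62443698 -313.34655905   99.72749057] [ 3.14148784e+00 -1.89599500e-04  3.16168776e-03] [2.83400253 0.30325738 5.79116841] [ 0.01232831 -0.35782481 -0.01517185] 59.569515071896824
board_center 0.64 [ 353.7 -314.     9.7]
line_center 0.64 [ 369.1 -314.    17.5]
jar_center 0.7 [ 520.3 -660.6   28.3]
jar_center 0.5 [ 484.  -182.9   54. ]
```

```bash
python3 -c "
from cell import *
print(sign_off())"
```

```text
the job is handed in; nothing more can be done
None
```

I handed the job in: the toppled jar stands upright clear of the board, and the board is slid out with its pencil line about 10 mm (give or take 2 mm) beyond the worktop edge and parallel to it within about 0.3°, with its rear still gripped flat on the worktop. The job took about 17 s of the 54 s allowed, and the result of the judging was not shown.

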